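# Refit the purge-valve knob and hold the valve open

## Robot

A 6-joint arm with a two-finger parallel gripper is mounted at the origin on the work surface. World frame = base frame: x ahead of the robot, y to its left, z up, the work surface at z = 0. Lengths are in m, angles in rad, forces in N, time in s.
With the tool pointing down it reaches from about 0.35 to 0.775 m from the base axis. Payload 5.5 kg.
Tool frame: the origin (TCP) lies on the centre line of the jaws, within the pads' length; the fingertips stand 11 mm ahead of it and the grasp point (between the pads) lies 8 mm behind it (env.tip_extent is the distance from the TCP to the fingertips, in m); z points along the fingers, y is the line along which they close (so a half turn about z gives the same grasp; the last joint's range is limited). The gripper opens to 85 mm and grips with 20 to 120 N. Pads are 22 mm wide; open, the fingers measure 114 mm over their backs; the gripper's body (76 mm by 85 mm) begins 54 mm behind the grasp point. The pads swing forward as they close: fully open they stand 13 mm farther back than shut.
Start: joints at [1.192, 0.313, 0.046, 1.304, 0, 1.431], TCP at [0.136, 0.559, 0.215] pointing down, gripper open.
Joint ranges: [-2.76, 2.76], [-0.86, 1.69], [-1.03, 1.26], [-2.2, 2.34], [-1.47, 1.5], [-3.14, 3.14]. Speed limits (rad/s): [2.57, 2.57, 3.14, 3.14, 3.14, 3.14].

## Interface

Orientations are given as a unit quaternion [w, x, y, z].
In Python, from workcell import env gives the robot as it stands.
- The arm moves only by the shell command python3 -m jog 'ROWS' [FORCE]. ROWS is JSON, a list of rows, each a list of 5 numbers: the gripper's target within -1 to 1 (shut at 1, half-way at 0, fully open at -1), then the shift along the tool's x, y, z in m, then the turn about the tool's z in degrees. In form: [[fingers, tx, ty, tz, turn], ...]. A call has 1 to 5 rows; each row shifts and turns the commanded pose from where the row before left it, along the tool's axes as they then stand; what a row does not reach is not made up. A row lasts 1/12 s, in which the tool goes at most 41.7 mm and 7.16 degrees, less where a joint would pass 70% of its speed; a pose out of reach is approached as far as the arm can. A call is refused whole if a number of a shift passes 0.0417 or a number of a turn 7.16, either way. A call with a gripper value outside its range is refused whole. The fingers move at their own pace and stop on an object; FORCE is the grip in N (left out, the last holds). Time passes only in rows, so rows that do not move let the fingers close. It gives the time, the measured TCP pose, the force, the opening and the grip force at its end, in the units of the state.
- env.get_state(): the state, without advancing time (a new reading comes with each control period).
- env.read_camera(name): name is "scene" or "top" or "wrist"; returns a dict with "img" (400x640x3 uint8, red, green, blue), "fov_y" (degrees; the focal length in pixels is half the picture's height over the tangent of half this angle, whatever the lens; pixels are square), "cx", "cy" (the principal point, pixels), "T" (4x4, takes a point from camera to world coordinates). Camera axes: x right, y up, looking along -z (the intrinsics and any distortion apply to the point x, -y, -z); pixel columns grow to the right and rows downward; lengths in m; the calibration is good to about 2 mm. A picture is of the moment at which its call begins. There is no depth.
- env.hand_in(): hands the job in; it is judged then, once.
The state is a dict: "clock": time; "joint_pos": joint angles; "qvel": joint speeds; "tau": joint torques, N m; "tcp_pos": TCP position; "orientation": TCP orientation; "wrist_force": force on the tool from outside, world axes, zero at the start; "ft_torque": the same for the moment, N m; "finger_gap": finger opening in m; "grip_force": force on a finger pad.
Only numpy, scipy, OpenCV 4.12 (cv2) and the standard library are available. Lean on these libraries where they do the work, as an engineer would, in place of code of your own. Each camera call takes 0.05 s, during which the arm holds its last target. There are 200 camera calls.

## Task

Get the air purge for the mould going: first slide the black throttle grip along its track until it stands level with the yellow pointer, then pick up the loose red knob, turn it so that its flat matches the flat of the bare D-shaft on the green valve, and push it fully home on the shaft. Press the knob on down so that the spring-loaded shaft goes in almost all its way, and finish like that: still holding the knob pressed down, without letting go. Leave the throttle at the pointer and do not shift the other things on the bench.

Things in the scene. Friction and masses are not known exactly. Their poses are not given: they have to be found in the camera images.
- throttle (a joint): position of the throttle grip along its track, m, 0 to 0.120; grows towards the +y of the throttle base; 0.060 is the middle of the track. It moves with about 1.5 N of friction and stays where it is left
- throttle_top (a point): centre of the top face of the black throttle grip, a block 28 mm across the track, 20 mm along the track and 40 mm tall (its foot is 14.5 mm above the bench, this point 54.5 mm); a thin white line across its top marks its middle
- throttle_base: aluminium track of the throttle, fixed, 40 x 170 x 14 mm, long along its own y; origin at the centre of its underside on the bench. Its place and yaw vary
- marker: yellow triangular pointer, 22 x 18 mm, 15 mm tall, just beside the track on its +x side, tip towards the track; the robot passes through it. Axes parallel to the throttle base's; its tip lies at its y = 0: the grip is right when its middle has the same y in the track's frame. Its place along the track varies
- knob: loose red knob, 70 g, upright on the bench. Skirt 45 mm across, 24 mm tall; on it a grip bar 16 mm thick (along y), 42 mm long (along x), 24 to 50 mm above the underside. Origin: centre of the underside, z up. In the underside a D-shaped bore 20 mm deep: 16.4 mm round, with a flat 4.7 mm from the axis on the +x side. The white line on the bar runs from the middle to the +x (flat) end
- valve: fixed green valve block, 110 x 110 x 44 mm, brass stubs on its +x and -x sides reach 75 mm from its middle; origin at the centre of its underside on the bench. The steel D-shaft stands upright on its centre: 14 mm round, a flat 3.5 mm from the axis on the +x side, tip 80 mm above the bench, last 3 mm tapered. It does not turn. A white stripe on the block's top is on that side
- spindle_seat (a point): foot of the D-shaft, on its axis at the top of its brass collar (28 mm across), where the knob's underside rests when home; 62 mm above the bench unless pressed, 18 mm below the tip; moves with the shaft. x points to the flat (white line on the collar), z up. The knob goes on only with the +x of both the same way (at the start up to 1.2 rad apart)
- spindle (a joint): how far the D-shaft is pressed down, m, 0 (out) to 0.006 (stop). A spring pushes it out: about 4 N to start it, 8 N at the stop
- bushing: bystander: steel guide bushing, an open ring 44 mm across and 45 mm tall; origin at the centre of its underside
- guide_pin: bystander: steel guide pin standing on its 38 mm head, 25 mm thick, 64 mm tall; origin at the centre of its underside
- eyebolt: bystander: dark lifting eyebolt, 38 mm foot disc, ring standing on edge, 55 mm tall; origin at the centre of its underside
- grease_jar: bystander: black jar with yellow cap, 60 mm across, 55 mm tall; origin at the centre of its underside
- spray_can: bystander: blue spray can, 58 mm across, 180 mm tall; origin at the centre of its underside
- wrench: bystander: steel wrench lying flat, 170 mm long
- brush: bystander: hand brush lying flat, 170 mm long

How it is judged:
On the way, in this order (a step that is already met when the one before it is completed fails the run):
1. the throttle grip stands at the yellow pointer (y of throttle_top in the frame of marker between -0.006 and 0.006 m), for 0.3 s.
2. the knob is fully home on the D-shaft, flat to flat (z of knob in the frame of spindle_seat below 0.003 m and horizontal distance between knob and spindle_seat below 0.004 m and angle between the x axis of knob and the x axis of spindle_seat, either way round below 0.4 rad and angle between the z axis of knob and the z axis of spindle_seat, either way round below 0.15 rad), for 0.2 s.
At the end, for the whole second after the job is handed in: throttle within 6 mm of the pointer along the track; knob home on the shaft (underside within 3 mm of the collar, 4 mm of the axis, flats matched, upright); fingers still bearing on the knob (over 1.5 N), shaft pressed in more than 4 of its 6 mm through the last second (all of step 1 and all of step 2 and value of joint spindle above 0.004 m and contact force between the fingers and knob above 1.5 N); the arm keeps its last pose, push and grip.
It fails at once if one of the bystanders is shifted more than 30 mm (distance of any of bushing, guide_pin, eyebolt, grease_jar, spray_can, wrench, brush from where it was at the start of the episode above 0.03 m).
It also fails if it takes over 61 s, if anything falls off the work surface, if the arm or the gripper's body presses on something with over 40 N, if the wrist force passes 120 N, or if a joint passes its speed limit or range.

## Working session

There is one attempt and no reset: what is moved stays moved. The work goes in short steps, Python scripts to look and compute and a shell command to move; the robot and the scene stay as the last step left them, time stands still between calls to the robot, and variables do not carry over. Pictures are saved under pics/ and viewed, at most 10 in all, crops included, and the job is handed in when it is done.

```bash
mkdir -p pics; ls; python3 - <<'E'
from workcell import env
import cv2,numpy as np
for n in("top","scene"):
    c=env.read_camera(n); cv2.imwrite(f"pics/{n}0.png",c["img"][:,:,::-1]); print(n,{k:(np.round(v,4).tolist() if k=="T" else v) for k,v in c.items() if k!="img"})
print(env.get_state(),env.tip_extent)
E
```

```text
pics
top {'fov_y': 47.968258160939186, 'cx': 316.8679444376729, 'cy': 206.05891914956646, 'T': [[-0.0086, 0.9973, -0.0734, 0.4849], [-0.9999, -0.009, -0.0051, 0.0236], [-0.0058, 0.0734, 0.9973, 1.1733], [0.0, 0.0, 0.0, 1.0]]}
scene {'fov_y': 43.94286515292757, 'cx': 313.3263956095107, 'cy': 198.9664316902295, 'T': [[-0.8313, -0.3343, 0.4441, 1.0838], [0.5553, -0.4641, 0.6901, 0.8878], [-0.0246, 0.8203, 0.5715, 0.7508], [0.0, 0.0, 0.0, 1.0]]}
{'clock': 0.1, 'joint_pos': array([1.19239067e+00, 3.13981810e-01, 4.50961164e-02, 1.30362840e+00,
       3.01540816e-06, 1.43115986e+00]), 'qvel': array([ 0.00045119, -0.00152534,  0.00347272,  0.00043152, -0.00112748,
       -0.00018458]), 'tau': array([ 2.11194514e-03, -4.81727135e+01,  2.99243009e+01,  1.28182996e-02,
       -7.53537870e-05, -8.60515392e-07]), 'tcp_pos': array([0.13583611, 0.55821692, 0.21406738]), 'orientation': array([-2.21446680e-04,  1.19101165e-01,  9.92881753e-01, -8.29844725e-04]), 'wrist_force': array([ 0.15507627,  0.55917016, -0.20618868]), 'ft_torque': array([ 0.06160899,  0.00235266, -0.05022932]), 'grip_force': 0.0, 'finger_gap': 0.08536770122640308} 0.011
```

View pics/top0.png

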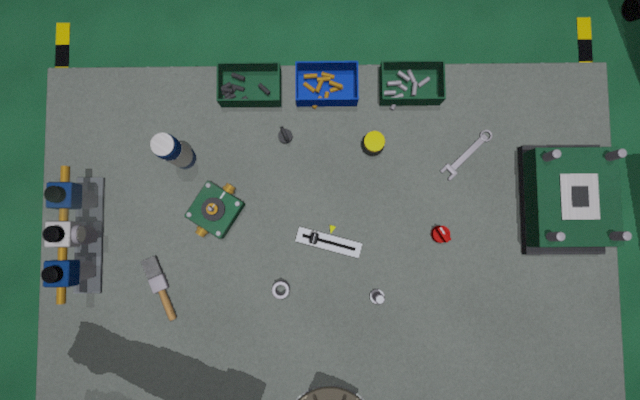

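View pics/scene0.png

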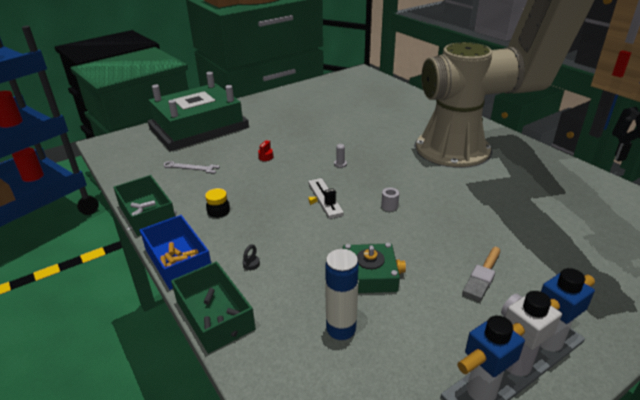

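The top view shows the throttle track centred at about (329,242) with its grip at (314,238). The pointer is at (333,229), the knob at (441,234) and the valve at (213,210). The scene view agrees with that layout.

```bash
cat > h.py <<'E'
from workcell import env
import cv2,numpy as np
from scipy.spatial.transform import Rotation as R
def ray(c,u,v,z):
    f=200/np.tan(np.radians(c["fov_y"]/2)); T=c["T"]
    d=T[:3,:3]@np.array([(u-c["cx"])/f,-(v-c["cy"])/f,-1]); o=T[:3,3]
    return o+d*(z-o[2])/d[2]
def proj(c,p):
    f=200/np.tan(np.radians(c["fov_y"]/2)); q=c["T"][:3,:3].T@(np.array(p)-c["T"][:3,3])
    return c["cx"]+f*q[0]/-q[2], c["cy"]-f*q[1]/-q[2]
def tool():
    s=env.get_state(); return s["tcp_pos"],R.from_quat(np.roll(s["orientation"],-1)).as_matrix()
def rel(p):
    t,M=tool(); return M.T@(np.array(p)-t)
def yaw(): 
    M=tool()[1]; return np.degrees(np.arctan2(M[1,0],M[0,0]))
E
python3 - <<'E'
from h import *
c=env.read_camera("top")
for n,u,v,z in [("knob",441,234,.045),("valve",213,210,.08),("grip",314,238,.0545),("marker",333,229,.015),("tr L",300,235,.014),("tr R",360,249,.014),("bush",281,289,.045),("pin",377,296,.06),("jar",374,139,.055),("eye",285,134,.04)]:
    print(n,ray(c,u,v,z).round(3))
im=c["img"][:,:,::-1]
a=cv2.resize(im[205:265,285:375],None,fx=6,fy=6,interpolation=3)
b=np.hstack([cv2.resize(im[215:255,421:461],None,fx=6,fy=6,interpolation=3)])
cv2.imwrite("pics/crop1.png",np.hstack([a[:240],b])) if 0 else cv2.imwrite("pics/crop1.png",np.hstack([a,cv2.resize(im[214:254,426:456],(240,360),interpolation=3)]))
w=env.read_camera("wrist");cv2.imwrite("pics/w0.png",w["img"][:,:,::-1])
t,M=tool();print(M.round(3),yaw(), (M.T@(w["T"][:3,3]-t)).round(3),(M.T@w["T"][:3,:3]).round(2),w["fov_y"])
E
```

```text
knob [ 0.495 -0.28   0.045]
valve [0.558 0.283 0.08 ]
grip [0.488 0.037 0.054]
marker [ 0.511 -0.011  0.015]
tr L [0.496 0.074 0.014]
tr R [ 0.459 -0.08   0.014]
bush [0.362 0.12  0.045]
pin [ 0.345 -0.116  0.06 ]
jar [ 0.735 -0.116  0.055]
eye [0.754 0.109 0.04 ]
[[-0.972  0.237 -0.   ]
 [ 0.237  0.972 -0.001]
 [ 0.    -0.001 -1.   ]] 166.316485288964 [ 0.07   0.    -0.159] [[ 0.    0.96  0.27]
 [ 1.   -0.    0.  ]
 [ 0.    0.27 -0.96]] 61.83172097593675
```

View pics/crop1.png

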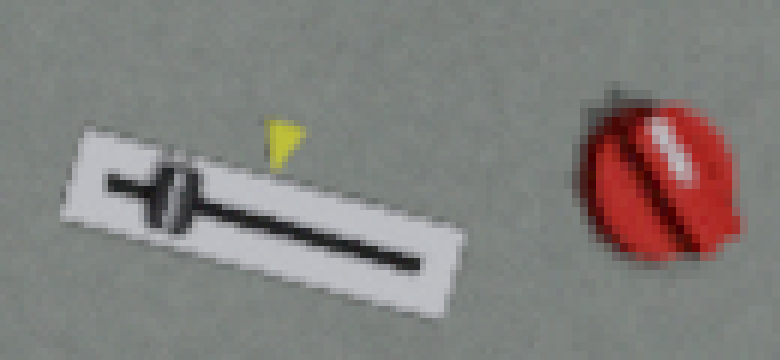

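The crop shows the pointer tip at full-image (330.8,234.2) and the grip line at (315,238.3). The knob bar is diagonal. The tool's y is already parallel to the track, so I'll move over the grip.

```bash
for i in 1 2 3; do python3 -m jog '[[-1,-0.029,-0.0265,0,0],[-1,-0.029,-0.0265,0,0],[-1,-0.029,-0.0265,0,0],[-1,-0.029,-0.0265,0,0],[-1,-0.029,-0.0265,0,0]]'; done
python3 -m jog '[[-1,-0.029,-0.0265,0,0],[-1,0,0,0,0]]'
python3 - <<'E'
from h import *
w=env.read_camera("wrist");cv2.imwrite("pics/w1.png",w["img"][:,:,::-1])
t,M=tool();print(t,yaw(),proj(w,t))
E
```

```text
clock: 0.62
tcp_pos: [0.2459, 0.3941, 0.2147]
orientation: [0.0, 0.119, 0.993, -0.0]
wrist_force: [0.3, -0.1, -0.7]
finger_gap: 0.0854
grip_force: 0.0
clock: 1.03
tcp_pos: [0.3556, 0.2309, 0.215]
orientation: [0.0, 0.119, 0.993, 0.0]
wrist_force: [0.3, 0.4, -1.3]
finger_gap: 0.0852
grip_force: 0.0
clock: 1.45
tcp_pos: [0.4653, 0.0677, 0.2149]
orientation: [0.0, 0.119, 0.993, 0.0]
wrist_force: [1.9, 0.8, 0.5]
finger_gap: 0.0851
grip_force: 0.0
clock: 1.62
tcp_pos: [0.4904, 0.0317, 0.2145]
orientation: [0.001, 0.122, 0.992, -0.001]
wrist_force: [0.3, 0.6, 0.8]
finger_gap: 0.0853
grip_force: 0.0
[0.48824005 0.03409673 0.21434726] 166.00574192683098 (np.float64(319.89774587261246), np.float64(240.98496530473471))
```

View pics/w1.png

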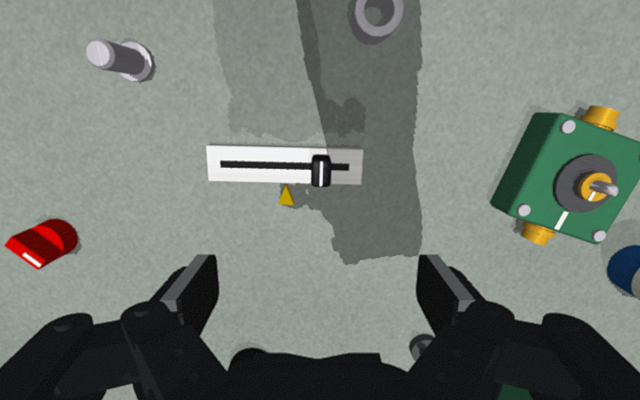

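The wrist view shows the grip line at (321,172), the pointer tip at (286,184), and track corners at (207,146), (362,150), (207,183) and (362,186). The knob's white line runs towards its lower-left end at (33,262). The valve's stripe is at (562,220) and the shaft at (605,188).

```bash
python3 - <<'E'
from h import *
c=env.read_camera("wrist")
P=lambda u,v,z:ray(c,u,v,z)
g=P(321,172,.0545);m=P(286,184,.015)
L=(P(207,146,.014)+P(207,183,.014))/2;Rr=(P(362,150,.014)+P(362,186,.014))/2
y=(Rr-L);y/=np.linalg.norm(y);print("grip",g,"tip",m,"center",(L+Rr)/2,"ydir",y, np.degrees(np.arctan2(-y[0],y[1])))
print("rel grip",rel(g).round(4)," move along +y:",(m-g)@y)
print("stripe",P(562,220,.044),"tip shaft",P(608,188,.08),"collar",P(596,187,.062))
print("knob line end",P(24,258,.05),P(42,267,.05))
E
```

```text
grip [0.48169464 0.03995911 0.0545    ] tip [ 0.4929592 -0.002029   0.015    ] center [0.4740041  0.00153036 0.014     ] ydir [0.26316471 0.96475092 0.        ] -15.257928005212575
rel grip [0.0058 0.0029 0.1598]  move along +y: -0.0375436356349802
stripe [0.59366636 0.27143885 0.044     ] tip shaft [0.5536561  0.28915999 0.08      ] collar [0.55801299 0.29259056 0.062     ]
knob line end [ 0.49647733 -0.2876727   0.05      ] [ 0.51070472 -0.27398918  0.05      ]
```

```bash
python3 -m jog '[[-1,0.0057,0.003,0.03,0],[-1,0,0,0.037,0],[-1,0,0,0.037,0],[-1,0,0,0.037,0],[-1,0,0,0.037,0]]' 20
python3 -m jog '[[1,0,0,0,0],[1,0,0,0,0],[1,0,0,0,0],[1,0,0,0,0],[1,0,0,0,0]]'
python3 -m jog '[[1,0,0,0,0],[1,0,0,0,0],[1,0,0,0,0]]'
```

```text
clock: 2.13
tcp_pos: [0.4806, 0.0429, 0.0358]
orientation: [0.0, 0.118, 0.993, 0.0]
wrist_force: [0.9, -0.1, 0.2]
finger_gap: 0.0854
grip_force: 0.0
clock: 2.55
tcp_pos: [0.4838, 0.0414, 0.0394]
orientation: [0.002, 0.119, 0.993, 0.0]
wrist_force: [-0.3, -0.6, -0.8]
finger_gap: 0.0257
grip_force: 0.0
clock: 2.8
tcp_pos: [0.4827, 0.041, 0.0381]
orientation: [0.001, 0.119, 0.993, -0.0]
wrist_force: [-1.0, -1.0, 6.1]
finger_gap: -0.0003
grip_force: 3.4
```

```bash
python3 - <<'E'
from h import *
w=env.read_camera("wrist");cv2.imwrite("pics/w2.png",w["img"][:,:,::-1])
print(proj(w,tool()[0]))
E
```

```text
(np.float64(316.38861919352337), np.float64(245.95353584081857))
```

View pics/w2.png

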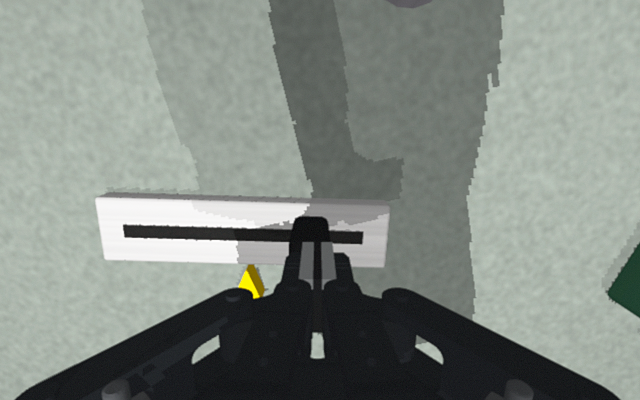

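```bash
python3 - <<'E'
from h import *
w=env.read_camera("wrist");t,M=tool()
im=w["img"][190:340,230:400,::-1].copy()
im=cv2.resize(cv2.convertScaleAbs(im,alpha=2.2,beta=25),None,fx=4,fy=4,interpolation=3)
cv2.imwrite("pics/w3.png",im)
print(env.get_state()["tcp_pos"],env.get_state()["finger_gap"],env.get_state()["grip_force"])
y=np.array([.24,.97,0]);x=np.array([.97,-.24,0]);g=np.array([.4817,.04,.0545])
print("grip corners",[np.round(proj(w,g+a*.014*x+b*.01*y)).tolist() for a in(-1,1) for b in(-1,1)])
print("tips",[np.round(proj(w,t+M@np.array([a*.011,b*.007,.011]))).tolist() for a in(-1,1) for b in (-1,1)])
E
```

```text
[0.48277072 0.04097639 0.03811229] -0.00013735626143289719 3.511852238152642
grip corners [[292.0, 231.0], [336.0, 231.0], [293.0, 285.0], [334.0, 285.0]]
tips [[304.0, 256.0], [329.0, 256.0], [303.0, 219.0], [329.0, 219.0]]
```

View pics/w3.png

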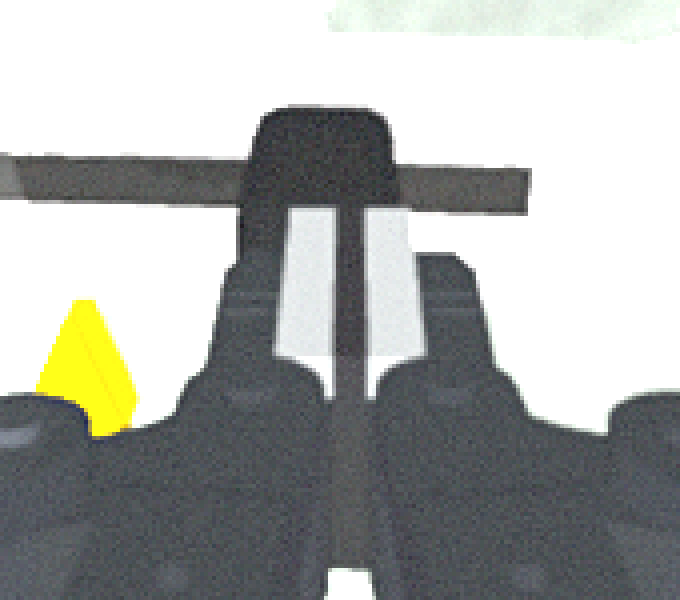

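The crop shows the jaws shut at about (317,241–279) with the black grip right below them at (312,216–241). The tips seem to be resting on the grip's top, which would put them higher than stated. I'll check the tip height with a touch on bare bench.

```bash
python3 -m jog '[[1,0,0,-0.03,0],[1,0.03,0,0,0],[1,0.03,0,0,0],[1,0,0,0.03,0],[1,0,0,0,0]]'
python3 -m jog '[[1,0,0,0.005,0],[1,0,0,0.003,0],[1,0,0,0.003,0],[1,0,0,0,0]]'
python3 -m jog '[[1,0,0,0.003,0],[1,0,0,0.003,0],[1,0,0,0.003,0],[1,0,0,0,0]]'
```

```text
clock: 3.32
tcp_pos: [0.4198, 0.0559, 0.0346]
orientation: [-0.002, 0.119, 0.993, -0.0]
wrist_force: [-0.6, -0.2, -0.5]
finger_gap: -0.0005
grip_force: 0.0
clock: 3.65
tcp_pos: [0.4242, 0.0553, 0.0258]
orientation: [0.0, 0.119, 0.993, 0.0]
wrist_force: [-0.2, -0.1, 0.0]
finger_gap: -0.0002
grip_force: 0.0
clock: 3.98
tcp_pos: [0.4231, 0.0555, 0.0163]
orientation: [-0.0, 0.119, 0.993, 0.0]
wrist_force: [-0.4, -0.6, 0.2]
finger_gap: 0.0002
grip_force: 0.0
```

```bash
python3 -m jog '[[1,0,0,0.003,0],[1,0,0,0.003,0],[1,0,0,0.002,0],[1,0,0,0,0]]'
python3 -m jog '[[1,0,0,0.003,0],[1,0,0,0.003,0],[1,0,0,0,0]]'
```

```text
clock: 4.32
tcp_pos: [0.423, 0.0555, 0.0084]
orientation: [-0.0, 0.119, 0.993, 0.0]
wrist_force: [0.1, -0.1, 0.1]
finger_gap: -0.0003
grip_force: 0.0
clock: 4.57
tcp_pos: [0.423, 0.0555, 0.0024]
orientation: [-0.0, 0.119, 0.993, -0.0]
wrist_force: [-0.3, -0.5, 0.3]
finger_gap: -0.0003
grip_force: 0.0
```

```bash
for i in 1 ; do python3 -m jog '[[1,0,0,0.003,0],[1,0,0,0.003,0],[1,0,0,0,0]]'; done
python3 -m jog '[[1,0,0,0.003,0],[1,0,0,0.002,0],[1,0,0,0,0]]'
```

```text
clock: 4.82
tcp_pos: [0.4231, 0.0555, -0.0037]
orientation: [-0.0, 0.119, 0.993, 0.0]
wrist_force: [0.2, -0.1, 0.3]
finger_gap: -0.0
grip_force: 0.0
clock: 5.07
tcp_pos: [0.4232, 0.0555, -0.0085]
orientation: [-0.0, 0.119, 0.993, 0.0]
wrist_force: [-0.7, -0.8, -0.5]
finger_gap: -0.0002
grip_force: 0.0
```

```bash
python3 -m jog '[[1,0,0,0.003,0],[1,0,0,0.002,0],[1,0,0,0,0]]'
python3 -m jog '[[1,0,0,0.002,0],[1,0,0,0.002,0],[1,0,0,0,0]]'
```

```text
clock: 5.32
tcp_pos: [0.4231, 0.0555, -0.0135]
orientation: [-0.0, 0.119, 0.993, 0.0]
wrist_force: [-0.6, 0.3, -0.0]
finger_gap: 0.0001
grip_force: 0.0
clock: 5.57
tcp_pos: [0.4236, 0.0555, -0.0164]
orientation: [0.0, 0.119, 0.993, 0.0]
wrist_force: [-3.3, 0.2, 10.7]
finger_gap: 0.0003
grip_force: 5.4
```

Contact comes at a reported TCP z of -0.0165, so the real tips sit 16.5 mm behind the reported TCP instead of 11 mm ahead of it. I'll use that offset from here on.

```bash
python3 -m jog '[[1,0,0,-0.035,0],[1,0,0,-0.035,0],[-1,-0.03,0,0,0],[-1,-0.03,0,0,0],[-1,0,0,0,0]]'
python3 -m jog '[[-1,0,0,0,0],[-1,0,0,0,0],[-1,0,0,0,0]]'
python3 -m jog '[[-1,0,0,0.025,0],[-1,0,0,0.023,0],[1,0,0,0,0],[1,0,0,0,0],[1,0,0,0,0]]'
python3 -m jog '[[1,0,0,0,0],[1,0,0,0,0],[1,0,0,0,0],[1,0,0,0,0]]'
```

```text
clock: 5.98
tcp_pos: [0.489, 0.0399, 0.0547]
orientation: [0.005, 0.12, 0.993, 0.0]
wrist_force: [0.5, 0.2, -0.4]
finger_gap: 0.0357
grip_force: 0.0
clock: 6.23
tcp_pos: [0.4799, 0.0416, 0.0521]
orientation: [-0.001, 0.119, 0.993, 0.0]
wrist_force: [-0.6, 0.1, 0.0]
finger_gap: 0.0723
grip_force: 0.0
clock: 6.65
tcp_pos: [0.4814, 0.0414, 0.0055]
orientation: [-0.0, 0.119, 0.993, 0.0]
wrist_force: [-0.4, 0.1, 0.3]
finger_gap: 0.0514
grip_force: 0.0
clock: 6.98
tcp_pos: [0.4827, 0.041, 0.0061]
orientation: [0.001, 0.119, 0.993, -0.0]
wrist_force: [-1.3, -0.9, 6.4]
finger_gap: 0.0196
grip_force: 23.9
```

```bash
cat >> h.py <<'E'
def tip(name):
    c=env.read_camera(name); h=cv2.cvtColor(c["img"],cv2.COLOR_RGB2HSV)
    m=cv2.inRange(h,(22,150,70),(35,255,255)); return c,m
E
python3 - <<'E'
from h import *
c,m=tip("wrist"); n,l,s,ce=cv2.connectedComponentsWithStats(m)
for i in range(1,n):
    if s[i,4]>60:
        v,u=np.nonzero(l==i); k=v.min(); uu=u[v<=k+1].mean(); p=ray(c,uu,k,.015)
        print(s[i],uu,k,p,"rel",rel(p).round(4))
c=env.read_camera("top");print("top tip",rel(ray(c,330.8,234.2,.015)).round(4))
E
```

```text
top tip [-0.0252 -0.0419 -0.0088]
```

```bash
python3 - <<'E'
from h import *
c=env.read_camera("wrist"); h=cv2.cvtColor(c["img"],cv2.COLOR_RGB2HSV)
m=cv2.inRange(h,(15,130,60),(40,255,255)); n,l,s,ce=cv2.connectedComponentsWithStats(m)
for i in range(1,n):
    if s[i,4]>30:
        v,u=np.nonzero(l==i); k=v.min(); uu=u[v<=k+1].mean(); p=ray(c,uu,k,.015)
        print(s[i],uu,k,p,"rel",rel(p).round(4))
cv2.imwrite("pics/w4.png",c["img"][:,:,::-1])
c=env.read_camera("top"); h=cv2.cvtColor(c["img"],cv2.COLOR_RGB2HSV)
m=cv2.inRange(h,(22,120,70),(38,255,255))[220:245,315:350]
v,u=np.nonzero(m); print(list(zip(u+315,v+220)))
E
```

```text
[]
```

View pics/w4.png

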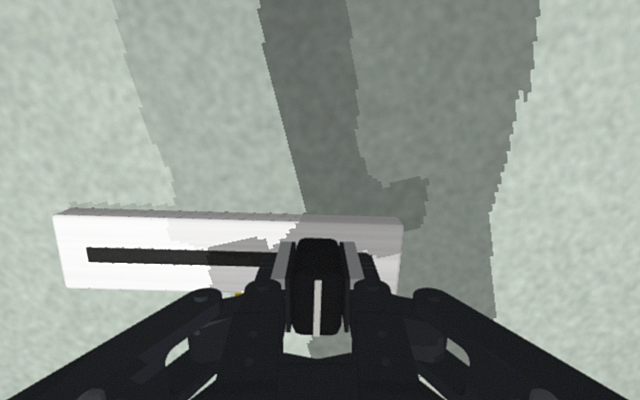

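The picture shows the grip held centred at (317,300) and a sliver of the pointer tip at (238,293).

```bash
python3 - <<'E'
from h import *
c=env.read_camera("wrist"); print(rel(ray(c,238,293,.015)))
c["T"][2,3]+=.0381-.0061; print(rel(ray(c,251,264.5,.015)))
print(rel(ray(c,251,264.5,.0)))
E
python3 -m jog '[[1,0,-0.007,0,0],[1,0,-0.008,0,0],[1,0,-0.008,0,0],[1,0,-0.008,0,0],[1,0,0,0,0]]'
```

```text
[-0.02206128 -0.03983029 -0.0087926 ]
[-0.0222804  -0.0393176  -0.00879204]
[-0.02983015 -0.04258224  0.00622474]
clock: 7.65
tcp_pos: [0.4743, 0.0105, 0.0061]
orientation: [0.0, 0.12, 0.993, 0.0]
wrist_force: [-3.8, 0.0, 9.5]
finger_gap: 0.0201
grip_force: 24.0
```

```bash
python3 -m jog '[[1,0.001,-0.004,0,0],[1,0,-0.0035,0,0],[1,0,0,0,0],[1,0,0,0,0]]'
python3 - <<'E'
from h import *
w=env.read_camera("wrist");cv2.imwrite("pics/w5.png",w["img"][:,:,::-1])
E
```

```text
clock: 7.98
tcp_pos: [0.4724, 0.0038, 0.0061]
orientation: [0.001, 0.119, 0.993, -0.0]
wrist_force: [-1.2, -0.4, 8.2]
finger_gap: 0.0198
grip_force: 23.9
```

```bash
python3 -m jog '[[-1,0,0,0,0],[-1,0,0,0,0],[-1,0,0,0,0],[-1,0,0,-0.03,0],[-1,0,0,-0.0417,0]]'
python3 -m jog '[[-1,0,0,-0.0417,0],[-1,0,0,-0.0417,0],[-1,0,0,-0.03,0],[-1,0,0,0,0]]'
python3 - <<'E'
from h import *
w=env.read_camera("wrist");cv2.imwrite("pics/w6.png",w["img"][:,:,::-1]);np.save("w6.npy",w,allow_pickle=True)
E
```

```text
clock: 8.45
tcp_pos: [0.4679, 0.0047, 0.0739]
orientation: [-0.004, 0.119, 0.993, 0.0]
wrist_force: [1.4, -0.1, 0.6]
finger_gap: 0.079
grip_force: 0.0
clock: 8.78
tcp_pos: [0.4755, 0.0036, 0.1967]
orientation: [0.006, 0.119, 0.993, -0.0]
wrist_force: [0.9, 0.2, -0.2]
finger_gap: 0.0853
grip_force: 0.0
```

View pics/w6.png

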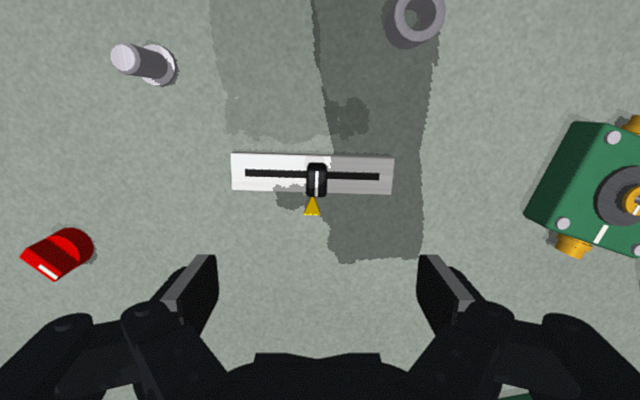

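The throttle picture shows the grip line at (317,182) and the pointer apex near (313,196). The knob's line runs from about (75,247) to (45,268).

```bash
python3 - <<'E'
from h import *
c=np.load("w6.npy",allow_pickle=True).item()
h=cv2.cvtColor(c["img"],cv2.COLOR_RGB2HSV)
m=cv2.inRange(h,(15,130,60),(40,255,255))[185:225,290:335]; v,u=np.nonzero(m);k=v.min();uu=u[v<=k+1].mean()+290;k+=185
p=ray(c,uu,k,.015);y=np.array([.264,.9645,0])
w=cv2.inRange(h,(0,0,150),(180,60,255))[164:200,307:327];v2,u2=np.nonzero(w)
hh=[(r+164,u2[v2==r].mean()+307,(v2==r).sum()) for r in range(3,34) if 0<(v2==r).sum()<8]
print(uu,k,hh[:2],hh[-3:])
g=ray(c,np.mean([a[1] for a in hh]),182,.0545); print(p,g,"err",(p-g)@y)
# knob: red mask bits
r=cv2.inRange(h,(0,120,40),(8,255,255))|cv2.inRange(h,(170,120,40),(180,255,255)); r[:,150:]=0
cv2.imwrite("pics/k.png",cv2.resize(c["img"][220:290,10:110,::-1],None,fx=7,fy=7,interpolation=3))
wl=cv2.inRange(h,(0,0,150),(180,90,255))[250:290,20:70]; v,u=np.nonzero(wl);print("white",u.min()+20,u.max()+20,v.min()+250,v.max()+250,len(u))
E
```

```text
312.0 197 [(171, np.float64(316.5), np.int64(2)), (172, np.float64(316.5), np.int64(4))] [(193, np.float64(316.0), np.int64(3)), (194, np.float64(316.0), np.int64(3)), (195, np.float64(316.0), np.int64(3))]
[ 0.49904204 -0.00706308  0.015     ] [0.47517997 0.00332746 0.0545    ] err -0.003722095626198563
white 20 69 250 289 924
```

View pics/k.png

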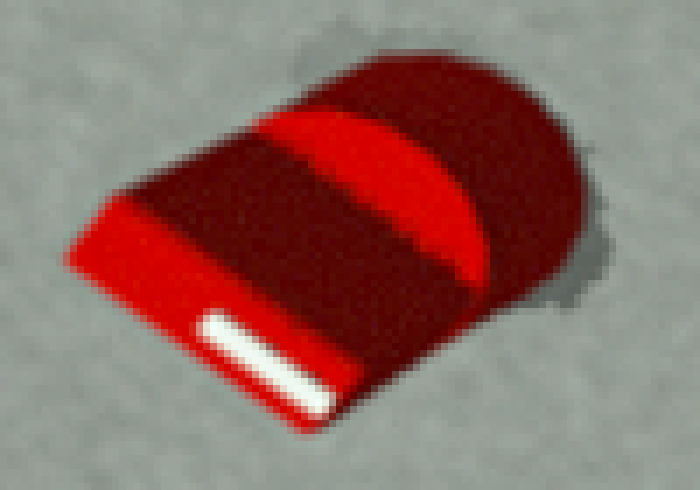

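```bash
python3 - <<'E'
from h import *
y=np.array([.264,.9645,0])
for n in("wrist","top"):
    c=env.read_camera(n); h=cv2.cvtColor(c["img"],cv2.COLOR_RGB2HSV)
    u0,v0=np.round(proj(c,(.50,-.005,.015))).astype(int)
    b=26 if n=="wrist" else 9
    sub=h[v0-b:v0+b,u0-b:u0+b]; m=(sub[...,0]>15)&(sub[...,0]<40)&(sub[...,1]>120)
    for r in range(2*b):
        us=np.nonzero(m[r])[0]
        if len(us): print(n,v0-b+r,us+u0-b if len(us)<4 else (us.min()+u0-b,us.max()+u0-b),sub[r,us,2].tolist())
    if n=="top": continue
    gu,gv=np.round(proj(c,(.4737,.0036,.0545))).astype(int)
    s=h[gv-18:gv+18,gu-9:gu+10]; w=(s[...,2]>150)&(s[...,1]<60)
    for r in range(3,36,5): print("g",gv-18+r,(np.nonzero(w[r])[0]+gu-9).tolist())
E
```

```text
wrist 199 (np.int64(310), np.int64(313)) [59, 79, 92, 76]
wrist 200 (np.int64(310), np.int64(314)) [108, 146, 175, 157, 120]
wrist 201 (np.int64(310), np.int64(315)) [134, 176, 196, 182, 143, 104]
wrist 202 (np.int64(309), np.int64(315)) [106, 152, 186, 192, 189, 162, 113]
wrist 203 (np.int64(309), np.int64(315)) [126, 170, 190, 189, 191, 172, 129]
wrist 204 (np.int64(308), np.int64(316)) [104, 148, 184, 190, 187, 189, 187, 151, 111]
wrist 205 (np.int64(308), np.int64(316)) [122, 166, 189, 190, 187, 190, 190, 172, 125]
wrist 206 (np.int64(307), np.int64(317)) [100, 142, 181, 189, 187, 188, 189, 190, 180, 143, 104]
wrist 207 (np.int64(307), np.int64(317)) [114, 161, 188, 190, 188, 187, 187, 188, 187, 159, 111]
wrist 208 (np.int64(306), np.int64(317)) [94, 138, 177, 190, 188, 187, 187, 187, 189, 192, 172, 128]
wrist 209 (np.int64(306), np.int64(318)) [112, 157, 189, 188, 188, 189, 187, 188, 189, 187, 185, 153, 103]
wrist 210 (np.int64(306), np.int64(318)) [133, 174, 192, 188, 187, 186, 187, 187, 186, 189, 190, 170, 124]
wrist 211 (np.int64(305), np.int64(319)) [131, 156, 185, 191, 188,
[... 193 characters left out ...]
 np.int64(319)) [159, 182, 184, 187, 187, 185, 186, 187, 187, 187, 186, 189, 190, 170, 127]
wrist 214 (np.int64(304), np.int64(319)) [171, 196, 191, 188, 194, 193, 185, 184, 188, 186, 185, 185, 186, 187, 185, 151]
wrist 215 (np.int64(304), np.int64(319)) [203, 240, 237, 232, 230, 218, 198, 211, 224, 225, 219, 206, 191, 189, 189, 168]
wrist 216 (np.int64(304), np.int64(320)) [225, 247, 247, 246, 245, 241, 238, 240, 243, 239, 231, 229, 226, 215, 194, 172, 129]
wrist 217 (np.int64(307), np.int64(319)) [205, 209, 210, 210, 212, 219, 216, 211, 214, 213, 200, 174, 164]
g 168 []
g 173 [316, 317]
g 178 [315, 316, 317, 318]
g 183 [315, 316, 317, 318]
g 188 [315, 316, 317]
g 193 [316, 317]
g 198 [316]
```

```bash
python3 - <<'E'
from h import *
c=env.read_camera("wrist")
a=ray(c,312,200,.015);b=ray(c,312,214,.015);g=ray(c,316.4,183,.0545)
print(tool()[0],a,b,g,rel(g).round(4))
for t in(13.7,14.5,15.4):
    y=np.array([np.sin(np.radians(t)),np.cos(np.radians(t)),0]);print(t,(a-g)@y,(b-g)@y)
E
```

```text
[0.47087121 0.00425192 0.18876818] [ 0.49440885 -0.00640688  0.015     ] [ 0.509262   -0.01007663  0.015     ] [0.46917109 0.0045169  0.0545    ] [ 1.500e-03 -1.000e-04  1.343e-01]
13.7 -0.004635721878191128 -0.004683279319933009
14.5 -0.004256798733351509 -0.004090734383001219
15.4 -0.0038295219253680003 -0.0034231738306224695
```

The offset is about -4 mm, which is too close to the 6 mm limit, so I'll nudge the grip by that much.

```bash
python3 -m jog '[[-1,0.001,0,0.04,0],[-1,0,0,0.04,0],[-1,0,0,0.04,0],[-1,0,0,0.04,0],[-1,0,0,0.022,0]]'
python3 -m jog '[[1,0,0,0,0],[1,0,0,0,0],[1,0,0,0,0],[1,0,0,0,0],[1,0,0,0,0]]'
python3 -m jog '[[1,0,0,0,0],[1,0,0,0,0],[1,0,-0.002,0,0],[1,0,-0.002,0,0],[1,0,0,0,0]]'
python3 -m jog '[[1,0,0,0,0],[1,0,0,0,0],[1,0,0,0,0],[-1,0,0,0,0],[-1,0,0,0,0]]'
python3 -m jog '[[-1,0,0,0,0],[-1,0,0,-0.04,0],[-1,0,0,-0.04,0],[-1,0,0,-0.04,0],[-1,0,0,-0.04,0]]'
python3 -m jog '[[-1,0,0,-0.022,0],[-1,0,0,0,0],[-1,0,0,0,0]]'
python3 - <<'E'
from h import *
c=env.read_camera("wrist"); h=cv2.cvtColor(c["img"],cv2.COLOR_RGB2HSV)
u0,v0=np.round(proj(c,(.50,-.005,.015))).astype(int);sub=h[v0-26:v0+26,u0-26:u0+26]
m=(sub[...,0]>15)&(sub[...,0]<40)&(sub[...,1]>120);v,u=np.nonzero(m);mu,mv=u.mean()+u0-26,v.mean()+v0-26
gu,gv=np.round(proj(c,(.469,.001,.0545))).astype(int);s=h[gv-12:gv+13,gu-12:gu+13];w=(s[...,2]>150)&(s[...,1]<60);v,u=np.nonzero(w);wu=np.median(u)+gu-12
y=np.array([np.sin(.257),np.cos(.257),0]);print(mu,mv,wu,(ray(c,mu,mv,.015)-ray(c,wu,gv,.0545))@y)
E
```

```text
clock: 9.4
tcp_pos: [0.4656, 0.0052, 0.0023]
orientation: [-0.004, 0.119, 0.993, 0.0]
wrist_force: [-0.7, -0.1, -0.2]
finger_gap: 0.0856
grip_force: 0.0
clock: 9.82
tcp_pos: [0.4724, 0.0041, 0.0096]
orientation: [0.002, 0.119, 0.993, -0.0]
wrist_force: [0.3, 0.3, -0.4]
finger_gap: 0.0255
grip_force: 0.0
clock: 10.23
tcp_pos: [0.4713, 0.0003, 0.0096]
orientation: [0.002, 0.119, 0.993, 0.0]
wrist_force: [0.4, 1.6, 7.5]
finger_gap: 0.0196
grip_force: 23.8
clock: 10.65
tcp_pos: [0.4702, 0.0004, 0.0085]
orientation: [0.001, 0.119, 0.993, 0.0]
wrist_force: [-0.8, 0.6, 0.2]
finger_gap: 0.043
grip_force: 0.0
clock: 11.07
tcp_pos: [0.469, 0.0006, 0.1694]
orientation: [-0.0, 0.119, 0.993, 0.0]
wrist_force: [1.1, 0.3, -0.1]
finger_gap: 0.0855
grip_force: 0.0
clock: 11.32
tcp_pos: [0.4708, 0.0003, 0.1913]
orientation: [0.002, 0.119, 0.993, -0.0]
wrist_force: [-1.0, 0.2, -0.5]
finger_gap: 0.0859
grip_force: 0.0
315.90291262135923 213.4902912621359 317.0 -0.0003675112447244485
```

```bash
for i in 1; do python3 -m jog '[[-1,-0.012,-0.0325,0,0],[-1,-0.012,-0.0325,0,0],[-1,-0.012,-0.0325,0,0],[-1,-0.012,-0.0325,0,0],[-1,-0.012,-0.0325,0,0]]'; done
python3 -m jog '[[-1,-0.012,-0.0325,0,0],[-1,-0.012,-0.0325,0,0],[-1,-0.012,-0.0325,0,0],[-1,0,0,0,0],[-1,0,0,0,0]]'
python3 - <<'E'
from h import *
c=np.load("w6.npy",allow_pickle=True).item()
a=ray(c,39.3,266.4,.05);b=ray(c,56.4,278.6,.05);print("old",a,b,np.degrees(np.arctan2(*(b-a)[[1,0]])))
print([ray(c,10+u/7,220+v/7,.05).round(4) for u,v in[(70,260),(125,200),(310,430),(362,372)]])
c=env.read_camera("wrist"); h=cv2.cvtColor(c["img"],cv2.COLOR_RGB2HSV)
red=cv2.inRange(h,(0,150,30),(8,255,255))|cv2.inRange(h,(172,150,30),(180,255,255))
n,l,s,ce=cv2.connectedComponentsWithStats(red);i=1+s[1:,4].argmax();print(s[i],tool()[0])
x,y,w,hh=s[i,:4]
q=h[y:y+hh,x:x+w];wl=((q[...,1]<90)&(q[...,2]>150)).astype(np.uint8)
n,l,s2,ce=cv2.connectedComponentsWithStats(wl);print(s2)
k=1+s2[1:,4].argmax();v,u=np.nonzero(l==k)
cen,(ww,ll),ang=cv2.minAreaRect(np.c_[u+x,v+y].astype(np.float32));print("line",cen,ww,ll,ang)
cv2.imwrite("pics/k2.png",cv2.resize(c["img"][max(0,y-15):y+hh+15,x-15:x+w+15,::-1],None,fx=4,fy=4,interpolation=3));print(x-15,y-15)
np.save("k2.npy",c,allow_pickle=True)
E
```

```text
clock: 11.78
tcp_pos: [0.4883, -0.1725, 0.1876]
orientation: [-0.002, 0.119, 0.993, 0.001]
wrist_force: [0.3, 0.9, 0.3]
finger_gap: 0.0854
grip_force: 0.0
clock: 12.2
tcp_pos: [0.5003, -0.2759, 0.187]
orientation: [-0.002, 0.121, 0.993, 0.001]
wrist_force: [-0.2, 0.7, -1.0]
finger_gap: 0.0854
grip_force: 0.0
old [ 0.49527129 -0.28976979  0.05      ] [ 0.51206713 -0.27921438  0.05      ] 32.147486557352245
[array([ 0.4813, -0.3038,  0.05  ]), array([ 0.4746, -0.2917,  0.05  ]), array([ 0.5145, -0.2828,  0.05  ]), array([ 0.5076, -0.2712,  0.05  ])]
[ 280  152   45   51 1568] [ 0.50022361 -0.27452556  0.18738919]
[[   0    0   45   51 2028]
 [   0    0   14   18   73]
 [  33    0   12   13   68]
 [   0   29    3    8   13]
 [  20   30   19   17  112]
 [  23   47    1    1    1]]
line (308.5000305175781, 190.00003051757812) 21.92030906677246 4.949747085571289 45.0
265 137
```

```bash
python3 - <<'E'
from h import *
c=np.load("k2.npy",allow_pickle=True).item(); h=cv2.cvtColor(c["img"],cv2.COLOR_RGB2HSV)
q=c["img"][178:204,296:324].astype(float); w=np.clip(np.minimum(q[...,1],q[...,2])-60,0,None)
w[:, :]*= (np.add.outer(np.arange(26),0*np.arange(28))>=0)
m=np.zeros((26,28));m[3:22,3:24]=1;w*=m
P=[];W=[]
for v in range(26):
    for u in range(28):
        if w[v,u]>20:P.append(ray(c,296+u,178+v,.05)[:2]);W.append(w[v,u])
P=np.array(P);W=np.array(W);mu=np.average(P,axis=0,weights=W);C=np.cov(P.T,aweights=W);e,V=np.linalg.eigh(C);d=V[:,1]*np.sign(V[0,1])
print(mu,np.sqrt(e*12),np.degrees(np.arctan2(d[1],d[0])),"ctr",mu-d*.0105)
# bright-red bar top
r=(h[...,0]<8)|(h[...,0]>172);bt=r&(h[...,1]>150)&(h[...,2]>120);bt[:150]=0;bt[205:]=0
for t in (60,90,120,150,180,220): print(t,(r&(h[...,1]>150)&(h[...,2]>t))[150:205,270:330].sum(),end=" ")
cc=P; 
s=(r&(h[...,1]>150))[145:210,270:330]|(w.sum()<0)
v,u=np.nonzero(s);rc=cv2.minAreaRect(np.c_[u+270,v+145].astype(np.float32));print(rc)
E
```

```text
[ 0.50181577 -0.28428766] [0.00727273 0.01962653] 31.43493355645369 ctr [ 0.49285683 -0.28976373]
60 1566 90 1497 120 1328 150 1215 180 1018 220 833 ((303.1500244140625, 175.0500030517578), (45.853023529052734, 46.169254302978516), 18.434947967529297)
```

View pics/k2.png

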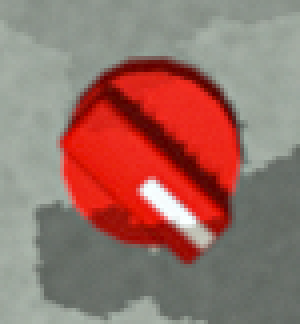

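The crop shows the white line running from the bar's middle at full-image (302,181) down-right to its end, so the knob's +x is at about 31.5° yaw.

```bash
python3 -m jog '[[-1,0,0,0,-6.5],[-1,0,0,0,-6.5],[-1,0,0,0,-6.5],[-1,0,0,0,-6.5],[-1,0,0,0,-6.5]]'
python3 -m jog '[[-1,0,0,0,-6.5],[-1,0,0,0,-6.5],[-1,0,0,0,0],[-1,0,0,0,0]]'
python3 - <<'E'
from h import *
c=np.load("k2.npy",allow_pickle=True).item()
k=ray(c,302,180.7,.05);k2=ray(c,301.3,183.3,.05);print(k,k2,yaw(),env.get_state()["joint_pos"].round(2));k=(k+k2)/2
print("rel",rel(k).round(4))
E
```

```text
clock: 12.67
tcp_pos: [0.5009, -0.2726, 0.189]
orientation: [-0.001, -0.167, 0.986, 0.001]
wrist_force: [0.1, 0.5, -0.3]
finger_gap: 0.0851
grip_force: 0.0
clock: 13.0
tcp_pos: [0.5011, -0.2732, 0.1893]
orientation: [-0.0, -0.273, 0.962, 0.001]
wrist_force: [-1.0, -0.0, 0.5]
finger_gap: 0.0855
grip_force: 0.0
[ 0.49253528 -0.28743046  0.05      ] [ 0.49471927 -0.28865332  0.05      ] -148.2651629112198 [-0.64  0.31 -0.01  1.24  0.   -1.19]
rel [ 0.0142 -0.0089  0.1393]
```

```bash
python3 -m jog '[[-1,0.0142,-0.009,0.035,0],[-1,0,0,0.04,0],[-1,0,0,0.04,0],[-1,0,0,0.04,0],[-1,0,0,0.024,0]]' 70
python3 -m jog '[[1,0,0,0,0],[1,0,0,0,0],[1,0,0,0,0],[1,0,0,0,0],[1,0,0,0,0]]'
python3 -m jog '[[1,0,0,0,0],[1,0,0,0,0],[1,0,0,0,0],[1,0,0,0,0]]'
```

```text
clock: 13.42
tcp_pos: [0.4918, -0.2875, 0.0067]
orientation: [-0.001, -0.273, 0.962, 0.002]
wrist_force: [0.5, 0.6, 0.4]
finger_gap: 0.0853
grip_force: 0.0
clock: 13.83
tcp_pos: [0.4959, -0.2911, 0.0133]
orientation: [0.001, -0.274, 0.962, -0.002]
wrist_force: [0.1, -0.3, -0.3]
finger_gap: 0.0253
grip_force: 0.0
clock: 14.17
tcp_pos: [0.4957, -0.2911, 0.013]
orientation: [0.001, -0.274, 0.962, -0.002]
wrist_force: [-0.8, -0.4, 7.8]
finger_gap: 0.0147
grip_force: 69.2
```

```bash
python3 -m jog '[[1,0,0,-0.02,0],[1,0,0,-0.04,0],[1,0,0,-0.04,0],[1,0,0,-0.04,0],[1,0,0,-0.04,0]]'
python3 -m jog '[[1,0,0,-0.022,0],[1,-0.0247,0.0245,0,0],[1,-0.0247,0.0245,0,0],[1,-0.0247,0.0245,0,0],[1,-0.0247,0.0245,0,0]]'
python3 -m jog '[[1,-0.0247,0.0245,0,0],[1,-0.0247,0.0245,0,0],[1,-0.0247,0.0245,0,0],[1,-0.0247,0.0245,0,0],[1,-0.0247,0.0245,0,0]]'
python3 -m jog '[[1,-0.0247,0.0245,0,0],[1,-0.0247,0.0245,0,0],[1,-0.0247,0.0245,0,0],[1,-0.0247,0.0245,0,0],[1,-0.0247,0.0245,0,0]]'
python3 -m jog '[[1,-0.0247,0.0245,0,0],[1,-0.0247,0.0245,0,0],[1,0,0,0,6.5],[1,0,0,0,6.5],[1,0,0,0,6.5]]'
python3 -m jog '[[1,0,0,0,6.5],[1,0,0,0,6.5],[1,0,0,0,6.5],[1,0,0,0,6.5],[1,0,0,0,6.5]]'
python3 -m jog '[[1,0,0,0,6.5],[1,0,0,0,0],[1,0,0,0,0],[1,0,0,0,0]]'
python3 - <<'E'
from h import *
c=env.read_camera("wrist");np.save("v.npy",c,allow_pickle=True)
cv2.imwrite("pics/v.png",c["img"][:,:,::-1])
print(yaw(),"shaft guess px",proj(c,(.556,.288,.08)))
h=cv2.cvtColor(c["img"],cv2.COLOR_RGB2HSV)
E
```

```text
clock: 14.58
tcp_pos: [0.4938, -0.2898, 0.1932]
orientation: [0.0, -0.274, 0.962, -0.0]
wrist_force: [-0.2, 0.1, -1.1]
finger_gap: 0.0147
grip_force: 68.4
clock: 15.0
tcp_pos: [0.5266, -0.1536, 0.2137]
orientation: [0.001, -0.273, 0.962, -0.0]
wrist_force: [0.7, 0.2, -0.3]
finger_gap: 0.0148
grip_force: 68.6
clock: 15.42
tcp_pos: [0.5669, 0.0163, 0.2135]
orientation: [0.0, -0.274, 0.962, -0.0]
wrist_force: [2.0, -0.1, -1.1]
finger_gap: 0.0147
grip_force: 68.6
clock: 15.83
tcp_pos: [0.6073, 0.1855, 0.2135]
orientation: [0.0, -0.274, 0.962, -0.0]
wrist_force: [1.1, -0.2, -1.0]
finger_gap: 0.0147
grip_force: 68.6
clock: 16.25
tcp_pos: [0.6231, 0.2525, 0.2128]
orientation: [-0.0, -0.105, 0.994, -0.0]
wrist_force: [0.4, -0.3, -1.1]
finger_gap: 0.0143
grip_force: 68.5
clock: 16.67
tcp_pos: [0.6232, 0.2514, 0.2133]
orientation: [0.0, 0.178, 0.984, 0.0]
wrist_force: [0.2, -0.3, -0.6]
finger_gap: 0.0145
grip_force: 68.5
clock: 17.0
tcp_pos: [0.6233, 0.2514, 0.2131]
orientation: [0.0, 0.229, 0.973, 0.0]
wrist_force: [0.0, 0.7, 0.3]
finger_gap: 0.0146
grip_force: 68.5
153.44111132033964 shaft guess px (np.float64(319.919202981667), np.float64(97.08906568770989))
```

I've used up the picture allowance, so the valve will be measured numerically from here.

```bash
python3 - <<'E'
from h import *
c=np.load("v.npy",allow_pickle=True).item()
h=cv2.cvtColor(c["img"],cv2.COLOR_RGB2HSV)
def cl(p):
    H,S,V=map(int,p)
    if S>90 and 40<H<95: return 'G' if V>85 else 'g'
    if S>90 and H<38: return 'B' if V>150 else 'b'
    if S>90: return 'x'
    return 'W' if V>215 else ('s' if V>130 else ('-' if V>80 else '.'))
for v in range(10,205,3): print(v,''.join(cl(h[v,u]) for u in range(230,420,2)))
E
```

```text
10 --------------------------------sssssssssssssssssssssssssssssssssssssssssssssssssssssssssssssss
13 --------------------------------sssssssssssssssssssssssssssssssssssssssssssssssssssssssssssssss
16 ----------------------------------sssssssssssssssssssssssssssssssssssssssssssssssssssssssssssss
19 ---------------------s-------------sssssssssBBBBBBBBBBBBsssssssssssssssssssssssssssssssssssssss
22 -----------------------------------sssssssssBBBBBBBBBBBBBBsssssssssssssssssssssssssssssssssssss
25 ------------------------s------------sssssssBBBBBBBBBBBBBBsssssssssssssssssssssssssssssssssssss
28 --------------------------------------ssssssBBBBBBBBBBBBBssssssssssssssssssssssssssssssssssssss
31 ---------------------------------------sssBBBBBBBBBBBBBBB-sssssssssssssssssssssssssssssssssssss
34 ----------------------g.----------------ssbBBBBBBBBBBBBBBBsssssssssssssssssssssssssssssssssssss
37 --------------------ggGggggggGGGGGg-------bbbBBBBBBBBBBBBBsssssssssssssssssssssssssssssssssssss
40 --------------------gg-ssss-GGGGGGGGGGGGGGGGGGGGbBBBBBBBbbsssssssssssssssssssssssssssssssssssss
43 --------
[... 4669 characters left out ...]

184 ssssssssssssssssssssssssssssssssss-------------------------------------------------------------
187 ssssssssssssssssssssssssssssssssss-------------------------------------------------------------
190 ssssssssssssssssssssssssssssssssss-------------------------------------------------------------
193 ssssssssssssssssssssssssssssssssss-------------------------------------------------------------
196 ssssssssssssssssssssssssssssssssss-----s-------------------------------------------------------
199 sssssssssssssssssssssssssssssssss-----bbbbbbbbbbbbb--------------------------------------------
202 sssssssssssssssssssssssssssssssss-bbbbbbbbbbbbbbbbbbbbb----------------------------------------
```

```bash
cat > m.py <<'E'
from h import *
from scipy.optimize import least_squares
def red(c):
    h=cv2.cvtColor(c["img"],cv2.COLOR_RGB2HSV).astype(int)
    return (((h[...,0]<9)|(h[...,0]>171))&(h[...,1]>130)&(h[...,2]>25)).astype(np.uint8)
def knob(c,t,M,zu=.013,show=True):
    m=red(c); m[:150]=0
    n,l,s,ce=cv2.connectedComponentsWithStats(m);i=1+s[1:,4].argmax();m=(l==i)
    if show:
        print(s[i])
    cols=np.arange(s[i,0]+3,s[i,0]+s[i,2]-3); top=np.array([np.nonzero(m[:,u])[0].min() for u in cols])
    a=np.linspace(0,2*np.pi,181)
    def sil(p):
        P=[proj(c,t+M@np.array([p[0]+.0225*np.cos(q),p[1]+.0225*np.sin(q),z])) for z in(zu,zu-.024) for q in a]
        H=cv2.convexHull(np.float32(P)).reshape(-1,2)
        up=[]
        for u in cols:
            best=1e3
            for k in range(len(H)):
                A,B=H[k],H[(k+1)%len(H)]
                if min(A[0],B[0])<=u<=max(A[0],B[0]) and A[0]!=B[0]: best=min(best,A[1]+(B[1]-A[1])*(u-A[0])/(B[0]-A[0]))
            up.append(best if best<1e3 else 300)
        return np.array(up)
    r=least_squares(lambda p:np.clip(sil(p)-top,-8,8),[0,0],diff_step=1e-3,x_scale=.01,loss="soft_l1")
    if show: print("top",top[::4],"fit",sil(r.x)[::4].round(1))
    return r.x
E
python3 - <<'E'
from m import *
c=np.load("v.npy",allow_pickle=True).item();t,M=tool()
h=cv2.cvtColor(c["img"],cv2.COLOR_RGB2HSV).astype(int)
print("knob in tool",knob(c,t,M))
H,S,V=h[...,0],h[...,1],h[...,2]
b=((S>90)&(H<38)).astype(np.uint8);sub=np.zeros_like(b);sub[82:124,300:346]=b[82:124,300:346]
cn=max(cv2.findContours(sub,cv2.RETR_EXTERNAL,cv2.CHAIN_APPROX_NONE)[0],key=len);e=cv2.fitEllipse(cn);print("collar",e)
g=((S>90)&(H>40)&(H<95));d=(~g).astype(np.uint8);s2=np.zeros_like(d);s2[66:136,285:362]=((V<80)&(S<=90)|(b>0))[66:136,285:362]
s2=cv2.morphologyEx(s2,cv2.MORPH_OPEN,np.ones((5,5),np.uint8));cn=max(cv2.findContours(s2,0,1)[0],key=len);e2=cv2.fitEllipse(cn);print("disc",e2)
C=ray(c,*e[0],.062);D=ray(c,*e2[0],.047);
st=((S<90)&(V>110))[138:158,310:330];v,u=np.nonzero(st);k=cv2.fitLine(np.c_[u,v].astype(np.float32),2,0,.01,.01).ravel();print("stripe",u.mean()+310,v.mean()+138,k)
a=ray(c,u.mean()+310,v.mean()+138,.044);kk=ray(c,u.mean()+310+10*k[0],v.mean()+138+10*k[1],.044)-a
print(C,D,a,"yaw C->stripe",np.degrees(np.arctan2(*(a-C)[[1,0]])),"line",np.degrees(np.arctan2(kk[1],kk[0])),"knob yaw now",yaw()-180)
print("rel C",rel(C).round(4))
E
```

```text
[ 273  198   89  126 5857]
top [232 221 213 209 206 203 201 200 198 198 198 198 198 199 200 202 203 207
 211 215 223] fit [232.2 220.6 213.8 209.3 205.8 203.2 201.2 199.6 198.5 197.8 197.5 197.6
 198.  198.8 200.  201.7 203.9 206.7 210.4 215.4 223.4]
knob in tool [-9.24103636e-05  5.03533446e-04]
collar ((323.252685546875, 101.19023132324219), (30.90989875793457, 31.876554489135742), 105.35541534423828)
disc ((317.52557373046875, 104.80224609375), (49.433780670166016, 67.94483184814453), 154.67372131347656)
stripe 318.0894308943089 147.35772357723576 [ 0.09748813 -0.9952367   8.089431    9.357723  ]
[0.56013716 0.2894321  0.062     ] [0.56060597 0.28352394 0.047     ] [0.59665118 0.26619502 0.044     ] yaw C->stripe -32.47218117613184 line 147.9278889168408 knob yaw now -26.558888679660356
rel C [0.0735 0.0057 0.151 ]
```

```bash
python3 -m jog '[[1,0.02,0,0,2.8],[1,0.02,0,0,2.8],[1,0.02,0,0,0],[1,0,0,0,0],[1,0,0,0,0]]'
python3 - <<'E'
from m import *
C=np.array([.5601,.2894,.062]);print(yaw()-180,tool()[0],rel(C).round(4))
c=env.read_camera("top");print("can",ray(c,163,146,.18))
E
```

```text
clock: 17.47
tcp_pos: [0.5705, 0.2816, 0.2134]
orientation: [0.0, 0.277, 0.961, 0.0]
wrist_force: [0.1, -0.2, -0.7]
finger_gap: 0.0145
grip_force: 68.5
-32.115358529077724 [0.57052418 0.28155298 0.21341727] [0.0131 0.001  0.1514]
can [0.69612924 0.37251772 0.18      ]
```

```bash
python3 -m jog '[[1,0.0132,0.0005,0.02,0],[1,0,0,0.035,0],[1,0,0,0.035,0],[1,0,0,0.02,0],[1,0,0,0,0]]'
python3 - <<'E'
from m import *
for _ in range(3): print(rel([.5601,.2894,.08]).round(4),yaw()-180); env.read_camera("top")
E
```

```text
clock: 17.93
tcp_pos: [0.5575, 0.2865, 0.0972]
orientation: [-0.004, 0.278, 0.961, -0.003]
wrist_force: [-0.4, -0.9, -1.0]
finger_gap: 0.0143
grip_force: 68.5
[-0.0007  0.004   0.0172] -32.29947277492877
[0.0002 0.0026 0.0202] -32.30584134280363
[0.0012 0.0011 0.0225] -32.30847652365961
```

```bash
python3 -m jog '[[1,0,0,0,0],[1,0,0,0,0],[1,0,0,0,0]]'
python3 - <<'E'
from m import *
print(rel([.5601,.2894,.08]).round(4),yaw()-180)
c=env.read_camera("wrist");t,M=tool();print(knob(c,t,M,show=False))
E
```

```text
clock: 18.33
tcp_pos: [0.5615, 0.2888, 0.1047]
orientation: [0.001, 0.278, 0.961, 0.001]
wrist_force: [0.0, -0.2, 0.3]
finger_gap: 0.0144
grip_force: 68.5
[ 0.0016 -0.0003  0.0247] -32.285846113586814
[4.36490608e-05 6.21032254e-04]
```

```bash
python3 -m jog '[[1,0.0015,-0.0008,0.003,0],[1,0,0,0.003,0],[1,0,0,0.002,0],[1,0,0,0,0],[1,0,0,0,0]]'
python3 -m jog '[[1,0,0,0.002,0],[1,0,0,0.002,0],[1,0,0,0.002,0],[1,0,0,0,0],[1,0,0,0,0]]'
python3 - <<'E'
from m import *
print(rel([.5601,.2894,.08]).round(4))
E
```

```text
clock: 18.8
tcp_pos: [0.5582, 0.2885, 0.0945]
orientation: [-0.0, 0.278, 0.961, -0.0]
wrist_force: [-0.0, -0.5, -0.3]
finger_gap: 0.0145
grip_force: 68.5
clock: 19.22
tcp_pos: [0.5595, 0.2884, 0.089]
orientation: [0.001, 0.278, 0.961, 0.0]
wrist_force: [3.6, -1.6, -3.0]
finger_gap: 0.0143
grip_force: 68.3
[0.0001 0.0012 0.009 ]
```

```bash
python3 -m jog '[[1,-0.0008,0,0,0],[1,0,0,0.002,0],[1,0,0,0.002,0],[1,0,0,0,0]]'
python3 -m jog '[[1,0,0,0.002,0],[1,0,0,0.002,0],[1,0,0,0,0]]'
```

```text
clock: 19.55
tcp_pos: [0.5596, 0.2882, 0.0848]
orientation: [0.0, 0.278, 0.961, 0.0]
wrist_force: [3.2, -0.3, -0.9]
finger_gap: 0.0146
grip_force: 68.5
clock: 19.8
tcp_pos: [0.5596, 0.2882, 0.0808]
orientation: [0.0, 0.278, 0.961, 0.0]
wrist_force: [4.3, -0.1, -1.1]
finger_gap: 0.0148
grip_force: 68.5
```

```bash
python3 -m jog '[[1,-0.0008,0.0005,0.002,0],[1,0,0,0.002,0],[1,0,0,0.001,0],[1,0,0,0,0],[1,0,0,0,0]]'
```

```text
clock: 20.22
tcp_pos: [0.5598, 0.2882, 0.0754]
orientation: [-0.0, 0.278, 0.961, -0.0]
wrist_force: [2.0, 1.0, -1.2]
finger_gap: 0.0145
grip_force: 68.5
```

```bash
python3 -m jog '[[1,0,0,0.001,0],[1,0,0,0.001,0],[1,0,0,0,0],[1,0,0,0,0]]'
```

```text
clock: 20.55
tcp_pos: [0.5599, 0.2882, 0.0742]
orientation: [-0.0, 0.278, 0.961, 0.0]
wrist_force: [-0.3, 0.2, 2.9]
finger_gap: 0.0145
grip_force: 69.0
```

Seating contact shows up at the expected height (underside about 61–62 mm). Now I'll press.

```bash
python3 -m jog '[[1,0,0,0,0],[1,0,0,0.0015,0],[1,0,0,0.0015,0],[1,0,0,0.0015,0],[1,0,0,0,0]]'
python3 -m jog '[[1,0,0,0.001,0],[1,0,0,0.0005,0],[1,0,0,0,0],[1,0,0,0,0]]'
```

```text
clock: 20.97
tcp_pos: [0.5599, 0.2882, 0.0694]
orientation: [-0.0, 0.278, 0.961, 0.0]
wrist_force: [-1.6, 0.5, 5.4]
finger_gap: 0.0143
grip_force: 69.4
clock: 21.3
tcp_pos: [0.56, 0.2882, 0.069]
orientation: [0.0, 0.278, 0.961, 0.0]
wrist_force: [-3.3, -0.3, 10.1]
finger_gap: 0.0146
grip_force: 70.2
```

```bash
python3 -m jog '[[1,0,0,0.0005,0],[1,0,0,0,0],[1,0,0,0,0],[1,0,0,0,0],[1,0,0,0,0]]'
python3 - <<'E'
from m import *
c=env.read_camera("wrist");t,M=tool();print(t,knob(c,t,M,show=False),env.get_state()["wrist_force"])
c=env.read_camera("top");h=cv2.cvtColor(c["img"],cv2.COLOR_RGB2HSV)
E
```

```text
clock: 21.72
tcp_pos: [0.56, 0.2882, 0.069]
orientation: [0.0, 0.278, 0.961, 0.0]
wrist_force: [-3.9, 0.0, 13.1]
finger_gap: 0.0146
grip_force: 70.4
[0.55998664 0.28825795 0.06896242] [0.00049931 0.00033096] [-4.10774304  0.28177913 13.06043026]
```

```bash
python3 -c "
from workcell import env
print(env.hand_in())"
```

```text
the job is handed in; nothing more can be done
None
```

I handed the job in at about 22 s of robot time: by my last measurement the throttle is within about 0.5 mm of the pointer, and the gripper is still holding the knob home on the D-shaft, pressed to its stop at about 13 N; the hand-in gave no verdict.

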